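# Raise the draught screen window to its index and set the brake

### The arm

A 6-joint arm with a two-finger parallel gripper is mounted at the origin on the work surface. World frame = base frame: x ahead of the robot, y to its left, z up, the work surface at z = 0. Lengths are in m, angles in rad, forces in N, time in s.
With the tool pointing down it reaches from about 0.325 to 0.85 m from the base axis. Payload 15.5 kg.
Tool frame: the origin (TCP) lies midway between the tips of the shut fingers; the grasp point (between the pads) lies 19 mm behind it; z points along the fingers, y is the line along which they close (so a half turn about z gives the same grasp; the last joint's range is limited). The gripper opens to 91 mm and grips with 3 to 60 N. Pads are 32 mm wide; open, the fingers measure 118 mm over their backs; the gripper's body (76 mm by 178 mm) begins 60 mm behind the grasp point.
Start: joints at [-0.096, 0.494, 1.345, -0, 1.302, -0.096], TCP at [0.625, 0, 0.214] pointing down, gripper open.
Joint ranges: [-2.91, 2.91], [-0.82, 2.16], [0.22, 2.67], [-1.22, 4.37], [0.12, 2.79], [-3.08, 3.08]. Speed limits (rad/s): [1.89, 1.89, 2.57, 3.01, 3.01, 3.01].

### API

Orientations are given as [roll, pitch, yaw] about the fixed x, y, z axes, in that order (R = Rz(yaw) Ry(pitch) Rx(roll)).
In Python, from bench import env gives the robot as it stands.
- The arm moves only by the tool jog_arm, never from a script. Its argument "plan" is a list that holds one entry, the list of rows, each a list of 4 numbers: the shift along the tool's x, y, z in mm, then the turn about the tool's z in degrees. A call has 1 to 5 rows; each row is the pose to reach, as a shift and turn from the pose commanded when the call began, along the tool's axes at that moment; what a row does not reach only later rows make up. A row lasts 1/10 s, in which the tool goes at most 50 mm and 8.59 degrees, less where a joint would pass 70% of its speed; a pose out of reach is approached as far as the arm can. A call with a gripper value outside its range is refused whole. "claw" is the gripper command: -1 is fully open, 1 is shut, values between are in proportion, set as the call begins (left out, the last holds). The fingers move at their own pace and stop on an object; "force" is the grip in N (left out, the last holds). Time passes only in rows, so rows that repeat a pose let the fingers close. It gives the time, the measured TCP pose, the force, the opening and the grip force at its end, in the units of the state.
- env.state(): the state, without advancing time (a new reading comes with each control period).
- env.camera(name): name is "scene" or "side" or "wrist"; returns (picture, depth): 384x512x3 uint8, blue, green, red; 384x512 float32, m along the optical axis (not along the pixel's ray), 0 where there is no reading.
- env.camera_params(name): a dict with "camera_matrix" (3x3 intrinsics, pixels), "extrinsics" (4x4, takes a point from world to camera coordinates); the wrist camera has in their place "tool_from_camera" (4x4, takes a point from camera to tool coordinates, whose origin is the TCP and whose axes are the flange's). Camera axes: x right, y up, looking along -z (the intrinsics and any distortion apply to the point x, -y, -z); pixel columns grow to the right and rows downward; lengths in m; the calibration is good to about 2 mm. The wrist camera is an equidistant fisheye: a pixel r from the principal point sees the ray r / f radians off the axis. A picture is of the moment at which its call begins: read the wrist's pose just before it. camera_params takes no time and is no camera call.
- env.finish_job(): hands the job in; it is judged then, once.
Trained networks look in the newest picture that a camera, given by its name, has taken for a name from the list of things; names that differ only in an ending like _2 or _b are one class to them, and where a whole thing is asked for, a point or a joint stands for the part that bears it (a point fixed in the world has none). Each returns a list of dicts, best first, with "confidence" (0 to 1); they miss things now and then, are a little off and sometimes report something else, mostly with a low value. They report only what shows in the picture. A call takes as long as a camera call.
- env.spot_in(camera, label): "rect" ([left, top, right, bottom] in pixels, round what is visible of it).
The state is a dict: "time": time; "joints": joint angles; "joint_vel": joint speeds; "joint_torque": joint torques, N m; "eef_pos": TCP position; "eef_rot": TCP orientation; "force": force on the tool from outside, world axes, zero at the start; "moment": the same for the moment, N m; "opening": finger opening in m; "finger_force": force on a finger pad.
Only numpy, scipy, OpenCV 4.12 (cv2) and the standard library are available. Lean on these libraries where they do the work, as an engineer would, in place of code of your own. Each camera call takes 0.05 s, during which the arm holds its last target. There are 200 camera calls.

### The job

With the fingertips beneath its lip, gently push the sliding window of the draught screen up its slope until the lip is in line with the brass index tab on the right-hand rail, keeping off the glass. Then push the brake lever at the screen's left side fully over, away from the robot, and leave the window at the mark. Do not grip the window, and leave the index tab and everything standing around where it is.

Things in the scene. Friction and masses are not known exactly. Their poses are not given: they have to be found in the camera images.
- screen: Draught screen round a balance: fixed aluminium frame on a 10 mm grey base plate (300 wide, 330 deep). Origin: shelf level, middle of the plate's front edge; x into the screen, y left, z up. The front leans back 40 degrees: two rails, 252 mm clear between them, rise along (0.643, 0, 0.766) in this frame to 350 mm high. Under the window the opening is empty for 150 mm of depth; then the balance
- sash (a joint): Travel of the sliding window up its sloping rails, m along the slope: 0 lowest, 0.2 upper stop. Counterweighted: it stays wherever it is left and moves with a push of 2 to 4 N up or down the slope
- lip (a point): Mid underside of the window's lip: steel plate along its lower edge, 236 mm wide, 8 thick, projecting 38 square to the window towards the robot (rising outward, 40 degrees above level). Point is half-way out, moves with the window. Axes: z up the slope, y left along the lip, x inward and down; free edge at x = -0.020, glass at x = +0.018. About 80 mm over the shelf when lowest, only air beneath
- lip_end (a point): Right-hand (-y) end of the lip, half-way through its thickness; axes as lip
- pane: The glass of the sliding window, 236 mm wide, 146 mm high, 5 mm thick, above the lip; origin where the lip meets it; axes as lip
- mark (a point): Left end of the brass index tab on the right-hand (-y) rail, half-way through its thickness: plate 8 mm thick like the lip, 22 wide, projecting as far, on a 30 x 30 x 20 mm clamp; 9 mm gap to the lip's end. Axes as lip. The window is at the mark when lip_end and mark are equally far up the slope (lip and tab in one line). It slides along the rail if pushed with over 8 N
- brake (a joint): Angle of the brake lever, rad: 0 leaning towards the robot, 1.0 fully over, away from the robot (the screen's +x); it stays where it is left
- bell: Squat stainless bell-shaped weight, 42 mm diameter, 56 mm high, 300 g, standing in front of the screen; origin centre of underside
- scoop: White plastic weighing scoop lying flat in front of the screen, about 120 x 56 mm, 18 mm high; origin on the shelf near its middle, its short handle points to -x
- jar: Small glass desiccator jar with knobbed cover, 104 mm diameter, 120 mm high, to the left; origin centre of underside
- forks: Steel weight lifting fork lying flat, 190 mm long, 10 mm thick, left of the screen; origin its middle at shelf level
- weight: Small brass knob weight, 32 mm diameter, 45 mm high, to the right; origin centre of underside
- case: Mahogany weight case, 170 x 240 mm, 55 mm high, its lid propped open behind to about 215 mm, to the right; fixed; origin centre of underside
- brake_tip (a point): Centre of the 26 mm steel ball at the tip of the brake lever, left (+y) of the screen. The lever is a 10 mm rod, 80 mm from ball centre to pivot, turning about the screen's y axis on a pivot 32 mm over the shelf; at 0 it leans 29 degrees towards the robot (ball 102 mm high), at 1.0 as far away from it. Its grey block is 70 x 50 mm, 35 mm high. About 1 N at the ball moves it

How it is judged:
By the outcome, as a careful person would: the job done as asked, in the order asked, and still so for the second after the job is handed in, with the robot touching nothing.
It also fails if it takes over 54 s, if anything falls off the work surface, if the arm or the gripper's body presses on something with over 40 N, if the wrist force passes 120 N, or if a joint passes its speed limit or range.

## Working session

There is one attempt and no reset: what is moved stays moved. The work goes in short steps, Python scripts to look and compute and a tool call to move; the robot and the scene stay as the last step left them, time stands still between calls to the robot, and variables do not carry over. Pictures are saved under pics/ and viewed, at most 10 in all, crops included, and the job is handed in when it is done.

Besides the shell and the picture viewer there is one more tool, called after "Call:" by a JSON object that holds its "fn" and its "kwargs". jog_arm: Moves the arm, as the interface text tells. Its arguments: {"type":"object","properties":{"plan":{"type":"array"},"claw":{"type":"number"},"force":{"type":"number"}},"required":["plan"]}

```bash
mkdir -p pics; ls
cat > h.py <<'E'
import numpy as np, cv2
from bench import env
from scipy.spatial.transform import Rotation as Rn
def shot(n,f=None):
    p,d=env.camera(n)
    if f: cv2.imwrite(f'pics/{f}.png',p)
    return p,d
def world(n,d,u,v):
    """world point of pixel from scene/side depth"""
    c=env.camera_params(n);K=np.array(c['camera_matrix']);E=np.linalg.inv(np.array(c['extrinsics']))
    u=np.asarray(u,float);v=np.asarray(v,float);z=d[v.astype(int),u.astype(int)]
    P=np.stack([(u-K[0,2])/K[0,0]*z,-(v-K[1,2])/K[1,1]*z,-z,np.ones_like(z)],-1)
    return (P@E.T)[...,:3]
E
python3 - <<'E'
from h import *
s=env.state();print({k:np.round(v,3) for k,v in s.items()})
for n in('scene','side'):
    p,d=shot(n,n+'0');np.save(n+'0.npy',d)
    print(n,{k:np.round(v,3) for k,v in env.camera_params(n).items()})
    for l in('lip','mark','brake_tip','bell','scoop','jar','pane','screen','case'):
        for r in env.spot_in(n,l)[:2]: print(l,np.round(r['rect']),round(r['confidence'],2))
E
```

```text
pics
{'time': np.float64(0.0), 'joints': array([-0.096,  0.494,  1.346,  0.   ,  1.303, -0.096]), 'joint_vel': array([-0.   , -0.001,  0.   ,  0.001,  0.001,  0.001]), 'joint_torque': array([-1.0000e-03, -8.7881e+01, -3.8186e+01,  7.1000e-02,  5.3000e-02,
       -0.0000e+00]), 'eef_pos': array([0.625, 0.   , 0.213]), 'eef_rot': array([-3.14 , -0.   ,  1.571]), 'force': array([-0.214,  0.268, -0.592]), 'moment': array([-0.012,  0.068, -0.045]), 'finger_force': np.float64(0.0), 'opening': np.float64(0.091)}
scene {'camera_matrix': array([[473.27 ,   0.   , 254.833],
       [  0.   , 473.27 , 190.72 ],
       [  0.   ,   0.   ,   1.   ]]), 'extrinsics': array([[ 0.725,  0.688,  0.013, -0.325],
       [-0.492,  0.506,  0.708,  0.166],
       [ 0.481, -0.52 ,  0.706, -1.823],
       [ 0.   ,  0.   ,  0.   ,  1.   ]])}
lip [242. 182. 328. 240.] 0.66
mark [263. 222. 279. 246.] 0.45
bell [203. 223. 218. 243.] 0.75
bell [236. 186. 266. 206.] 0.53
scoop [237. 187. 269. 204.] 0.61
jar [376. 127. 404. 160.] 0.76
pane [262. 183. 327. 237.] 0.64
screen [227. 152. 387. 309.] 0.63
case [ 52. 250. 165. 350.] 0.83
side {'camera_matrix': array([[494.405,   0.   , 251.94 ],
       [  0.   , 494.405, 194.53 ],
       [  0.   ,   0.   ,   1.   ]]), 'extrinsics': array([[-0.78 , -0.626,  0.009,  0.368],
       [ 0.325, -0.393,  0.86 , -0.233],
       [-0.535,  0.674,  0.51 , -1.614],
       [ 0.   ,  0.   ,  0.   ,  1.   ]])}
lip [197. 142. 261. 200.] 0.78
lip [248. 218. 276. 236.] 0.25
brake_tip [208. 201. 215. 210.] 0.65
bell [285. 187. 294. 200.] 0.55
scoop [248. 217. 279. 236.] 0.61
jar [ 87. 240. 121. 281.] 0.55
pane [198. 142. 248. 194.] 0.85
screen [157.  96. 275. 233.] 0.81
case [319. 111. 366. 186.] 0.97
case [157.  94. 276. 232.] 0.7
```

```bash
python3 -c "
import cv2,numpy as np
a=cv2.imread('pics/scene0.png');b=cv2.imread('pics/side0.png')
cv2.imwrite('pics/s1.png',cv2.resize(a,(800,600)));cv2.imwrite('pics/s2.png',cv2.resize(b,(800,600)))"
```

```text
(no output)
```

View pics/s1.png

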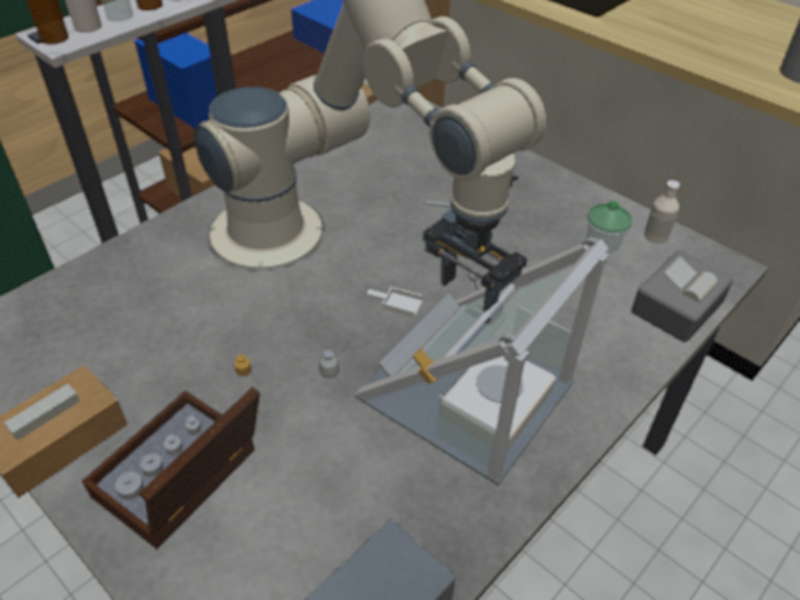

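View pics/s2.png

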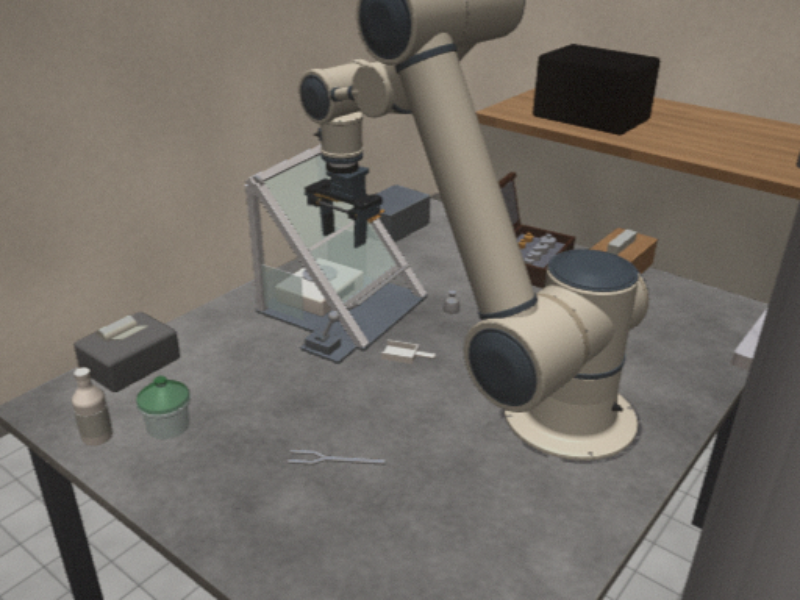

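Run:
```python
from h import *
p,d=shot('wrist','w0');np.save('w0.npy',d)
c=env.camera_params('wrist');print({k:np.round(v,3) for k,v in c.items()})
for l in('lip','mark','lip_end','brake_tip','bell','scoop','pane','screen'):
    for r in env.spot_in('wrist',l)[:2]: print(l,np.round(r['rect']),round(r['confidence'],2))
a=cv2.imread('pics/scene0.png')[140:320,220:400]
a=cv2.resize(a,None,fx=3.3,fy=3.3,interpolation=cv2.INTER_CUBIC)
b=cv2.resize(p,(800,600))
cv2.imwrite('pics/a.png',a);cv2.imwrite('pics/b.png',b)
```

```text
{'camera_matrix': array([[297.319,   0.   , 249.751],
       [  0.   , 297.319, 186.92 ],
       [  0.   ,   0.   ,   1.   ]]), 'tool_from_camera': array([[ 0.   ,  0.963,  0.268,  0.074],
       [ 1.   , -0.   , -0.001,  0.   ],
       [-0.001,  0.268, -0.963, -0.17 ],
       [ 0.   ,  0.   ,  0.   ,  1.   ]])}
lip [149.  96. 334. 315.] 0.65
lip_end [148.  95. 333. 314.] 0.84
brake_tip [137.  28. 196.  52.] 0.6
scoop [ 56. 103. 130. 164.] 0.67
screen [138.  14. 512. 382.] 0.78
```

View pics/a.png

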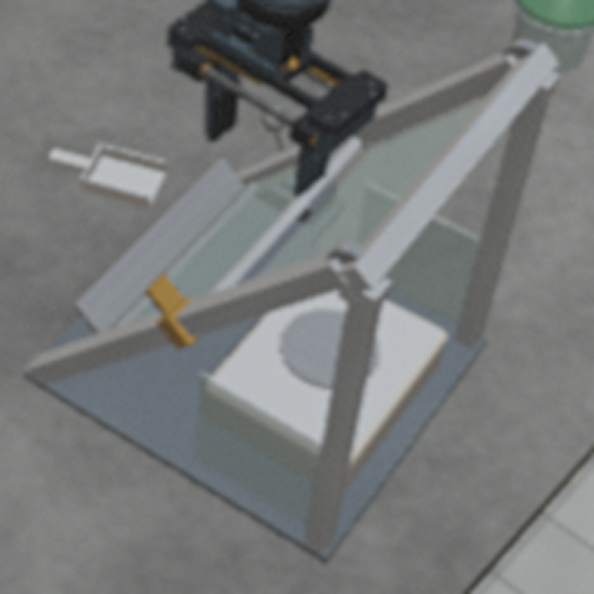

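View pics/b.png

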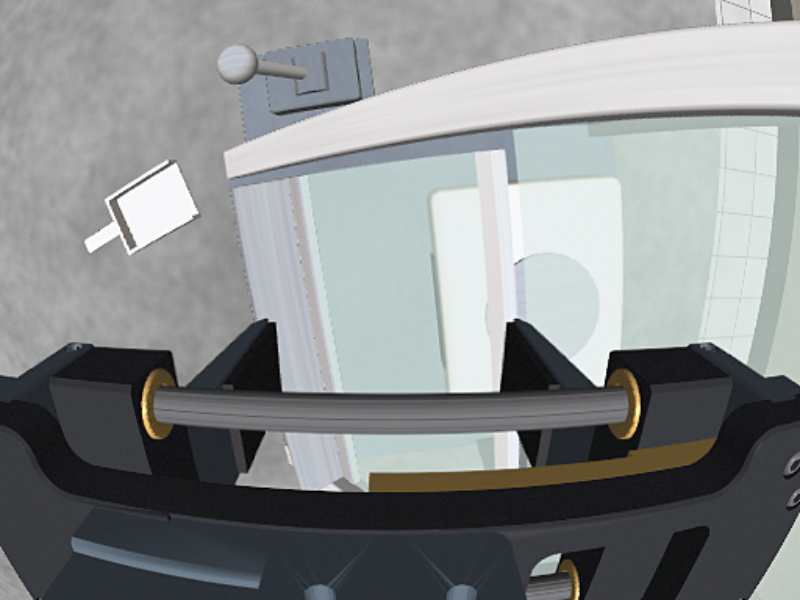

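```bash
cat >> h.py <<'E'
def wworld(d,u,v,s):
    c=env.camera_params('wrist');K=np.array(c['camera_matrix']);T=np.array(c['tool_from_camera'])
    u=np.asarray(u,float);v=np.asarray(v,float);z=d[v.astype(int),u.astype(int)]
    x=u-K[0,2];y=v-K[1,2];r=np.hypot(x,y)+1e-9;t=r/K[0,0];k=np.tan(t)/r*z
    P=np.stack([x*k,-y*k,-z],-1)@T[:3,:3].T+T[:3,3]
    return P@Rn.from_euler('xyz',s['eef_rot']).as_matrix().T+s['eef_pos']
def line(im,d,v):pass
E
python3 - <<'E'
from h import *
s=env.state();d=np.load('w0.npy')
q=.64
for nm,pts in dict(lipfront=[(240,190),(248,230),(256,270),(264,310)],lipmid=[(265,190),(275,230),(285,300)],ball=[(237,64)],block=[(345,55),(350,85)],railL=[(300,160),(400,125),(500,105)],scoop=[(160,205)],plate=[(244,130)]).items():
    P=np.array(pts)*q
    for a,w in zip(pts,wworld(d,P[:,0],P[:,1],s)):print(nm,a,np.round(w,4))
V,U=np.mgrid[0:384,0:512]
W=wworld(d,U,V,s)
# lip mask region
from itertools import product
for v in range(122,185,8):
    row=W[v,140:205]; print(v,[ (140+i,*np.round(row[i]*1000).astype(int)) for i in range(0,65,4)][:14])
D=np.load('scene0.npy')
for a in[(150,290),(165,290),(178,300),(185,335),(180,280),(175,320),(90,305),(230,165),(95,325),(240,180),(35,370),(340,265)]:
    u=220+a[0]/3.3;v=140+a[1]/3.3
    print('sc',a,np.round(world('scene',D,[u],[v])[0],4))
E
```

```text
lipfront (240, 190) [0.532  0.0621 0.1038]
lipfront (248, 230) [0.5363 0.0368 0.1043]
lipfront (256, 270) [0.5396 0.0108 0.1029]
lipfront (264, 310) [ 0.543 -0.016  0.103]
lipmid (265, 190) [0.5456 0.061  0.0935]
lipmid (275, 230) [0.6251 0.0745 0.3843]
lipmid (285, 300) [ 0.5553 -0.0121  0.0931]
ball (237, 64) [0.5346 0.1395 0.115 ]
block (345, 55) [0.5915 0.1604 0.0337]
block (350, 85) [0.5955 0.1363 0.035 ]
railL (300, 160) [0.5723 0.0789 0.1113]
railL (400, 125) [0.6294 0.0924 0.1822]
railL (500, 105) [0.6635 0.0971 0.2221]
scoop (160, 205) [0.4201 0.0487 0.0025]
plate (244, 130) [0.5053 0.108  0.0088]
122 [(140, np.int64(478), np.int64(58), np.int64(0)), (144, np.int64(483), np.int64(58), np.int64(-2)), (148, np.int64(493), np.int64(58), np.int64(10)), (152, np.int64(531), np.int64(62), np.int64(105)), (156, np.int64(534), np.int64(62), np.int64(103)), (160, np.int64(537), np.int64(61), np.int64(99)), (164, np.int64(540), np.int64(61), np.int64(96)), (168, np.int64(544), np.int64(61), np.int64(93)), (172, np.int64(548), np.int64(60), np.int64(93)), (176, np.int64(551), np.int64(
[... 4920 characters left out ...]
550), np.int64(3), np.int64(95)), (180, np.int64(554), np.int64(3), np.int64(94)), (184, np.int64(557), np.int64(2), np.int64(89)), (188, np.int64(560), np.int64(1), np.int64(85)), (192, np.int64(564), np.int64(0), np.int64(82))]
sc (150, 290) [ 0.6593 -0.185   0.2167]
sc (165, 290) [ 0.6665 -0.1748  0.2141]
sc (178, 300) [ 0.6753 -0.1683  0.2033]
sc (185, 335) [ 0.6995 -0.1864  0.1953]
sc (180, 280) [ 0.6167 -0.0951  0.1205]
sc (175, 320) [ 0.6891 -0.1874  0.2062]
sc (90, 305) [ 0.568  -0.16    0.1011]
sc (230, 165) [0.5362 0.0705 0.0914]
sc (95, 325) [ 0.5785 -0.1644  0.0858]
sc (240, 180) [0.5549 0.0641 0.0882]
sc (35, 370) [ 0.5379 -0.2019  0.0189]
sc (340, 265) [ 0.816  -0.1641  0.3533]
```

Run:
```python
from h import *
from scipy.optimize import least_squares
s=env.state();d=np.load('w0.npy');D=np.load('scene0.npy')
V,U=np.mgrid[118:186,150:200];W=wworld(d,U,V,s).reshape(-1,3)
V,U=np.mgrid[140:320,220:400];S=world('scene',D,U,V).reshape(-1,3);img=cv2.imread('pics/scene0.png')[140:320,220:400].reshape(-1,3).astype(int)
def poly(pts):
    m=np.zeros((180,180),np.uint8);cv2.fillPoly(m,[(np.array(pts)/3.3).astype(int)],1);return m.ravel()>0
L=S[poly([(85,305),(222,170),(240,185),(105,320)])]
def keep(P,f0,th=.006):
    return P[np.abs(f0(P))<th]
u=lambda a:np.array([.643*np.cos(a),.643*np.sin(a),.766])
out=[]
# robust joint plane fit: yaw, offsets per camera (fixed 40deg)
Wm=W[(W[:,2]<.112)&(W[:,2]>.08)]
f=lambda p:np.r_[Wm@u(p[0])-p[1],(L@u(p[0])-p[2])]
r=least_squares(f,[.135,.42,.42],loss='soft_l1',f_scale=.002);print('yaw,offsets',r.x,len(Wm),len(L),np.median(np.abs(r.fun)))
a=r.x[0]
# base front edge line from yaw; brass pixels
br=(img[:,2]-img[:,0]>50)&(S[:,2]>.1)
B=S[br];print('brass',len(B))
v=B@u(a);print('u hist',np.round(np.sort(v),3)[::6])
ex=np.array([np.cos(a),np.sin(a),0]);ey=np.array([-np.sin(a),np.cos(a),0])
px=np.where(br)[0]
for i in px[::5]:print((i%180+220,i//180+140),np.round([S[i]@ex,S[i]@ey,S[i][2],S[i]@u(a)],3))
print('lip scene ex/ey/z',np.round([np.percentile(L@q,[2,50,98]) for q in(ex,ey)],3))
print('lip wrist',np.round([np.percentile(Wm@q,[2,50,98]) for q in(ex,ey)],3))
```

```text
yaw,offsets [0.12912349 0.42390279 0.42217891] 3097 457 0.0009508618153216963
brass 124
u hist [0.569 0.571 0.571 0.572 0.573 0.573 0.573 0.574 0.574 0.574 0.575 0.575
 0.576 0.577 0.577 0.578 0.579 0.58  0.581 0.582 0.658]
(np.int64(308), np.int64(158)) [ 0.629 -0.071  0.325  0.653]
(np.int64(308), np.int64(160)) [ 0.64  -0.089  0.335  0.668]
(np.int64(270), np.int64(224)) [ 0.631 -0.249  0.216  0.571]
(np.int64(266), np.int64(226)) [ 0.628 -0.263  0.218  0.571]
(np.int64(271), np.int64(226)) [ 0.638 -0.254  0.216  0.575]
(np.int64(269), np.int64(227)) [ 0.636 -0.261  0.218  0.576]
(np.int64(266), np.int64(228)) [ 0.632 -0.269  0.218  0.573]
(np.int64(271), np.int64(228)) [ 0.639 -0.255  0.21   0.572]
(np.int64(268), np.int64(229)) [ 0.638 -0.267  0.216  0.576]
(np.int64(273), np.int64(229)) [ 0.644 -0.253  0.207  0.573]
(np.int64(270), np.int64(230)) [ 0.641 -0.263  0.211  0.574]
(np.int64(275), np.int64(230)) [ 0.65  -0.252  0.207  0.577]
(np.int64(270), np.int64(231)) [ 0.641 -0.262  0.205  0.569]
(np.int64(275), np.int64(231)) [ 0.652 -0.256  0.208  0.579]
(np.int64(271), np.int64(232)) [ 0.645 -0.264  0.206  0.573]
(np.int64(269), np.int64(233)) [ 0.644 -0.272  0.21   0.575]
(np.int64(274), np.int64(233)) [ 0.655 -0.264  0.209  0.582]
(np.int64(270), np.int64(235)) [ 0.649 -0.274  0.206  0.575]
(np.int64(270), np.int64(236)) [ 0.652 -0.278  0.208  0.579]
(np.int64(271), np.int64(237)) [ 0.655 -0.278  0.206  0.579]
(np.int64(273), np.int64(238)) [ 0.66  -0.275  0.203  0.58 ]
(np.int64(274), np.int64(239)) [ 0.664 -0.276  0.202  0.582]
(np.int64(275), np.int64(240)) [ 0.664 -0.272  0.195  0.576]
(np.int64(274), np.int64(242)) [ 0.665 -0.277  0.192  0.574]
(np.int64(274), np.int64(243)) [ 0.665 -0.277  0.188  0.571]
lip scene ex/ey/z [[ 0.536  0.547  0.557]
 [-0.229 -0.128 -0.014]]
lip wrist [[ 0.531  0.55   0.576]
 [-0.076 -0.039 -0.007]]
```

Call:
{"fn": "jog_arm", "kwargs": {"plan": [[[0,0,-40,0],[0,-48,-40,-8.5],[-20,-95,-40,-17],[-63,-120,-40,-25.5],[-63,-143,-40,-34]]], "claw": 1}}

```text
time: 1.95
eef_pos: [0.4811, -0.0653, 0.2542]
eef_rot: [3.141, 0.001, 2.152]
force: [0.7, -0.2, 0.1]
opening: 0.0541
finger_force: 0.0
```

Call:
{"fn": "jog_arm", "kwargs": {"plan": [[[0,0,0,-8.5],[0,0,0,-17],[0,0,0,-25.5],[0,0,0,-34],[0,0,0,-42.5]]]}}

```text
time: 2.45
eef_pos: [0.482, -0.063, 0.254]
eef_rot: [3.142, 0.0, 2.896]
force: [0.2, -0.6, -0.2]
opening: 0.0139
finger_force: 0.0
```

Call:
{"fn": "jog_arm", "kwargs": {"plan": [[[0,0,0,-8.5],[0,0,0,-17],[0,0,0,-20.9],[0,0,0,-20.9]]]}}

```text
time: 2.85
eef_pos: [0.482, -0.063, 0.254]
eef_rot: [-3.142, 0.0, -3.027]
force: [-0.0, -0.1, -0.1]
opening: 0.0003
finger_force: 0.0
```

Run:
```python
from h import *
s=env.state();print(s['time'],s['eef_pos'],s['eef_rot'],s['opening'])
p,d=shot('wrist','w1');np.save('w1.npy',d)
cv2.imwrite('pics/w1b.png',cv2.resize(p,(800,600)))
```

```text
2.85 [ 0.4820063  -0.06300416  0.25398213] [-3.14153349e+00  1.32120626e-04 -3.02744792e+00] 0.0003180730738216833
```

View pics/w1b.png

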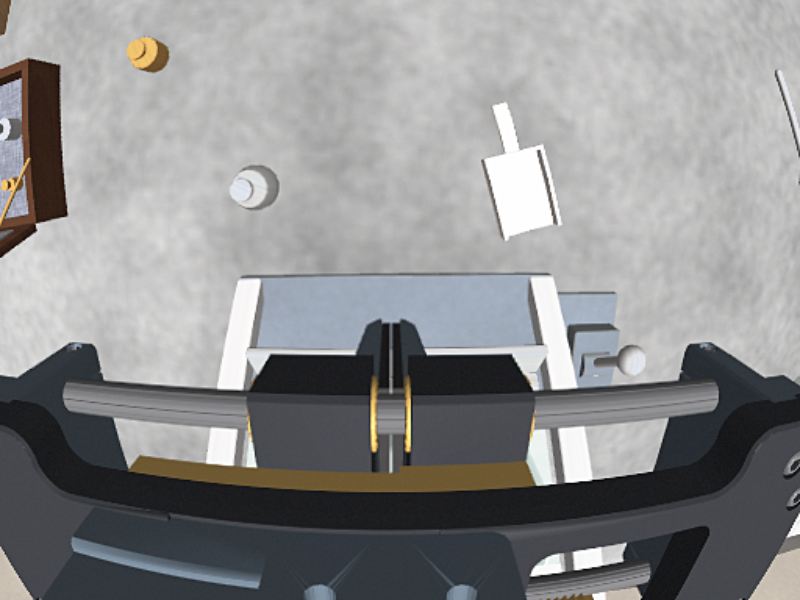

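Call:
{"fn": "jog_arm", "kwargs": {"plan": [[[0,0,45,0],[0,0,90,0],[0,0,135,0],[0,0,174,0],[0,0,174,0]]]}}

```text
time: 3.4
eef_pos: [0.4794, -0.0624, 0.0764]
eef_rot: [3.139, -0.007, -3.031]
force: [0.2, -0.0, 0.6]
opening: 0.0003
finger_force: 0.0
```

```bash
cat >> h.py <<'E'
A=.129
ex=np.array([np.cos(A),np.sin(A),0]);ey=np.array([-np.sin(A),np.cos(A),0]);uu=.643*ex+np.array([0,0,.766])
E
python3 - <<'E'
from h import *
s=env.state();print(s['eef_pos'],s['eef_pos']@ex,s['eef_pos']@ey,s['force'])
p,d=shot('wrist','w2')
cv2.imwrite('pics/w2b.png',cv2.resize(p,(800,600)))
V,U=np.mgrid[0:384,0:512];W=wworld(d,U,V,s)
for c in (190,215,285,310):
    P=W[190:300:5,c];print(c,[(190+5*i,*np.round(1000*np.array([q@ex,q@ey,q[2]])).astype(int).tolist()) for i,q in enumerate(P)])
E
```

```text
[ 0.47939515 -0.06237539  0.07642302] 0.4673877431696117 -0.12352771056468095 [ 0.15530963 -0.01770408  0.63178724]
190 [(190, 462, -177, 0), (195, 466, -177, 0), (200, 471, -178, -1), (205, 476, -178, -1), (210, 480, -178, 0), (215, 485, -179, 0), (220, 490, -179, -1), (225, 493, -178, 4), (230, 430, -143, 162), (235, 429, -142, 167), (240, 429, -142, 170), (245, 430, -141, 172), (250, 430, -141, 176), (255, 430, -140, 178), (260, 431, -140, 179), (265, 433, -140, 178), (270, 435, -141, 178), (275, 436, -141, 178), (280, 438, -141, 178), (285, 439, -141, 179), (290, 442, -142, 178), (295, 443, -141, 179)]
215 [(190, 462, -155, 0), (195, 467, -155, -1), (200, 471, -155, 0), (205, 393, -124, 247), (210, 481, -156, 0), (215, 486, -156, -2), (220, 491, -156, -1), (225, 493, -156, 5), (230, 430, -135, 161), (235, 430, -135, 166), (240, 430, -134, 169), (245, 430, -134, 173), (250, 429, -134, 176), (255, 431, -134, 177), (260, 431, -134, 178), (265, 433, -134, 178), (270, 434, -134, 179), (275, 436, -134, 179), (280, 438, -134, 178), (285, 439, -134, 178), (290, 441, -134, 178), (295, 443
[... 295 characters left out ...]
6), (255, 430, -115, 178), (260, 431, -115, 179), (265, 433, -115, 178), (270, 435, -115, 178), (275, 437, -115, 178), (280, 438, -115, 179), (285, 440, -115, 179), (290, 441, -115, 180), (295, 443, -115, 179)]
310 [(190, 464, -71, -1), (195, 469, -71, -1), (200, 473, -71, 1), (205, 477, -71, 1), (210, 483, -71, -1), (215, 487, -71, 0), (220, 492, -70, 0), (225, 494, -72, 8), (230, 430, -105, 163), (235, 430, -106, 167), (240, 430, -107, 170), (245, 430, -107, 173), (250, 430, -108, 177), (255, 431, -108, 178), (260, 432, -108, 179), (265, 433, -108, 179), (270, 434, -108, 180), (275, 436, -108, 179), (280, 439, -108, 178), (285, 440, -108, 179), (290, 442, -108, 179), (295, 444, -107, 178)]
```

View pics/w2b.png

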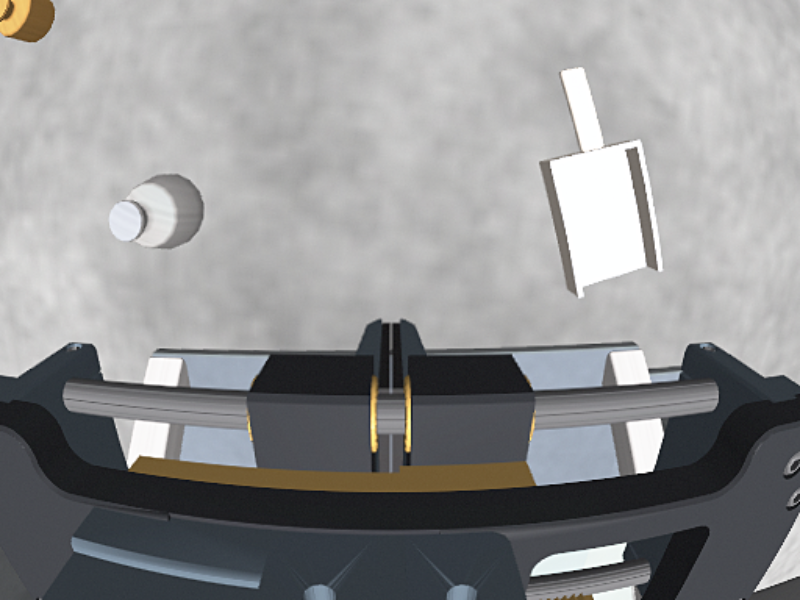

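Call:
{"fn": "jog_arm", "kwargs": {"plan": [[[-15,0,0,0],[-28,0,0,0],[-33,0,0,0],[-33,0,0,0]]]}}

```text
time: 3.85
eef_pos: [0.5161, -0.0595, 0.0816]
eef_rot: [-3.141, 0.003, -3.029]
force: [0.3, -0.9, -0.3]
opening: 0.0004
finger_force: 0.0
```

Call:
{"fn": "jog_arm", "kwargs": {"plan": [[[-2,0,0,0],[-4,0,0,0],[-6,0,0,0],[-8,0,0,0]]]}}

```text
time: 4.25
eef_pos: [0.5224, -0.0584, 0.0799]
eef_rot: [3.141, -0.001, -3.029]
force: [-7.7, -2.1, 4.9]
opening: 0.0001
finger_force: 3.8
```

Call:
{"fn": "jog_arm", "kwargs": {"plan": [[[-2,0,-4,0],[-5,0,-8,0],[-8,0,-12,0],[-11,0,-15.5,0],[-14,0,-19,0]]]}}

```text
time: 4.75
eef_pos: [0.5368, -0.0567, 0.0993]
eef_rot: [3.142, -0.0, -3.029]
force: [-3.3, 1.6, -0.5]
opening: 0.0005
finger_force: 1.4
```

```bash
cat >> h.py <<'E'
def lipscan(tag):
    p,D=shot('scene',tag);V,U=np.mgrid[140:320,220:400];S=world('scene',D,U,V).reshape(-1,3);I=p[140:320,220:400].reshape(-1,3).astype(int)
    sx,sy,u=S@ex,S@ey,S@uu
    rel=(sx-.4935)*.766-(S[:,2])*.643  # distance inward of slope plane
    lip=(sy>-.238)&(sy<-.01)&(rel<-.012)&(rel>-.065)&(S[:,2]>.07)
    br=(I[:,2]-I[:,0]>50)&(sy<-.24)&(S[:,2]>.1)&(S[:,2]<.3)
    return p,D,sx,sy,u,rel,lip,br
E
python3 - <<'E'
from h import *
s=env.state();print(s['eef_pos']@ex,s['eef_pos'][2])
p,D,sx,sy,u,rel,lip,br=lipscan('sc2')
print('lip rel',np.percentile(rel[lip],[2,50,98]),'u',np.histogram(u[lip],bins=np.arange(.4,.65,.005)))
for lo in np.arange(-.07,.03,.01):
    m=br&(rel>lo)&(rel<lo+.01);print('br',round(lo,3),m.sum(),np.round(np.median(u[m]) if m.any() else 0,4))
cv2.imwrite('pics/c2.png',cv2.resize(p[140:320,220:400],(594,594),interpolation=cv2.INTER_CUBIC))
E
```

```text
0.5250733788347738 0.09927156781907544
lip rel [-0.0590446  -0.02820159 -0.01245341] u (array([  1,   0,   2,   4,   5,   7,   6,  22, 272, 267,  20,   8,   5,
         2,   0,   0,   0,   0,   0,   0,   2,   0,   0,   0,   0,   0,
         0,   0,   0,   0,   0,   0,   0,   0,   0,   0,   0,   0,   0,
         0,   0,   0,   0,   0,   0,   0,   0,   0,   0]), array([0.4  , 0.405, 0.41 , 0.415, 0.42 , 0.425, 0.43 , 0.435, 0.44 ,
       0.445, 0.45 , 0.455, 0.46 , 0.465, 0.47 , 0.475, 0.48 , 0.485,
       0.49 , 0.495, 0.5  , 0.505, 0.51 , 0.515, 0.52 , 0.525, 0.53 ,
       0.535, 0.54 , 0.545, 0.55 , 0.555, 0.56 , 0.565, 0.57 , 0.575,
       0.58 , 0.585, 0.59 , 0.595, 0.6  , 0.605, 0.61 , 0.615, 0.62 ,
       0.625, 0.63 , 0.635, 0.64 , 0.645]))
br -0.07 0 0
br -0.06 0 0
br -0.05 0 0
br -0.04 20 0.5734
br -0.03 27 0.5729
br -0.02 34 0.5765
br -0.01 16 0.5776
br 0.0 13 0.5777
br 0.01 7 0.5791
br 0.02 0 0
```

View pics/c2.png

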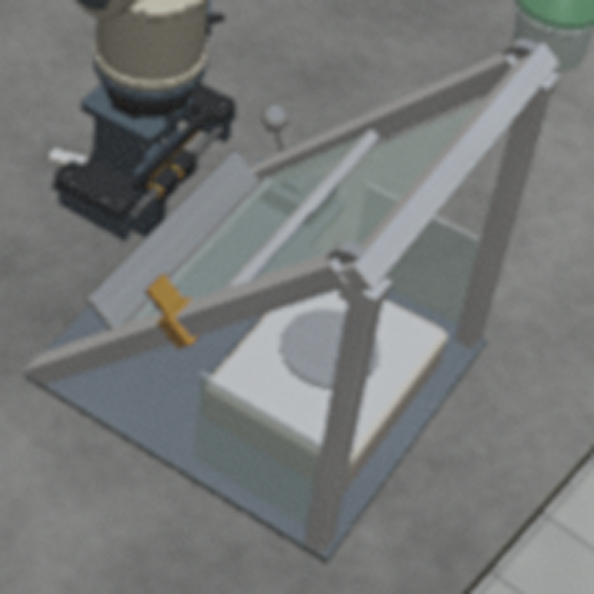

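Call:
{"fn": "jog_arm", "kwargs": {"plan": [[[-3.9,0,-4.6,0],[-7.7,0,-9.2,0],[-11.6,0,-13.8,0],[-15.4,0,-18.4,0],[-19.3,0,-23,0]]]}}

```text
time: 5.3
eef_pos: [0.5561, -0.0545, 0.1223]
eef_rot: [3.141, -0.0, -3.029]
force: [-3.0, 2.3, -0.4]
opening: 0.0004
finger_force: 1.6
```

Call:
{"fn": "jog_arm", "kwargs": {"plan": [[[-3.9,0,-4.6,0],[-7.7,0,-9.2,0],[-11.6,0,-13.8,0],[-15.4,0,-18.4,0],[-19.3,0,-23,0]]]}}

```text
time: 5.8
eef_pos: [0.5753, -0.0524, 0.1453]
eef_rot: [3.142, -0.0, -3.029]
force: [-5.6, 2.4, -0.8]
opening: 0.0009
finger_force: 1.8
```

Call:
{"fn": "jog_arm", "kwargs": {"plan": [[[-3.9,0,-4.6,0],[-7.7,0,-9.2,0],[-11.6,0,-13.8,0],[-15.4,0,-18.4,0],[-19.3,0,-23,0]]]}}

```text
time: 6.3
eef_pos: [0.5945, -0.0502, 0.1683]
eef_rot: [3.142, 0.0, -3.029]
force: [-2.9, 2.4, 0.1]
opening: 0.0004
finger_force: 1.9
```

Run:
```python
from h import *
s=env.state();print(s['eef_pos']@ex,s['eef_pos'][2],s['eef_pos']@uu)
p,D,sx,sy,u,rel,lip,br=lipscan('sc3')
k=lip&(u>.5);print('lip u',np.median(u[k]),k.sum())
for lo in np.arange(-.05,-.01,.01):
    m=br&(rel>lo)&(rel<lo+.01);n=k&(rel>lo)&(rel<lo+.01);print(round(lo,3),m.sum(),n.sum(),np.median(u[m]) if m.any() else 0,np.median(u[n]))
for a in np.arange(-.24,0,.03):
    n=k&(sy>a)&(sy<a+.03)&(rel<-.015);print(round(a,2),n.sum(),np.median(u[n]))
```

```text
0.5830997355818746 0.16830056201409616 0.503851360481943
lip u 0.5352961604283588 654
-0.05 0 34 0 0.5306831236636733
-0.04 19 225 0.5731160534666778 0.5349537256943844
-0.03 26 190 0.5731478990668255 0.535302110735179
-0.02 36 158 0.5743207640541128 0.5354691323561678
-0.24 56 0.5344654665362658
-0.21 72 0.5352755173380653
-0.18 73 0.5351821895792072
-0.15 154 0.5353735527055314
-0.12 71 0.5351000704774036
-0.09 69 0.5353746231376388
-0.06 63 0.5357154874553371
-0.03 40 0.5355651239249712
```

Call:
{"fn": "jog_arm", "kwargs": {"plan": [[[-3.9,0,-4.6,0],[-7.7,0,-9.2,0],[-11.6,0,-13.8,0],[-15.4,0,-18.4,0],[-19.3,0,-23,0]]]}}

```text
time: 6.85
eef_pos: [0.6137, -0.048, 0.1913]
eef_rot: [3.142, 0.0, -3.029]
force: [-3.6, 2.2, -0.4]
opening: 0.0003
finger_force: 1.7
```

```bash
cat > m.py <<'E'
from h import *
import sys
t=sys.argv[1]
s=env.state();print(s['eef_pos']@ex,s['eef_pos'][2],s['eef_pos']@uu)
A=[];Bm=[]
for i in range(4):
    p,D,sx,sy,u,rel,lip,br=lipscan('sc'+t)
    k=lip&(u>.5)&(rel<-.018)&(rel>-.042)&(sy>-.235)&(sy<-.18);b=br&(rel<-.018)&(rel>-.042)&(sy<-.245)
    A.append(np.median(u[k]));Bm.append(np.median(u[b]))
print('scene lip',np.round(A,4),'tab',np.round(Bm,4),k.sum(),b.sum(),'go',np.mean(Bm)-np.mean(A))
p,d=shot('wrist','w'+t);V,U=np.mgrid[0:384,0:512];W=wworld(d,U,V,s)
sx,sy,z,u=W@ex,W@ey,W[...,2],W@uu;rel=(sx-.4935)*.766-z*.643
I=p.astype(int);m=(rel<-.012)&(rel>-.05)&(z>.1)&(sy<-.14)&(sy>-.30)&(np.abs(u-.573)<.04)
b=m&(sy<-.245)&(I[...,2]-I[...,0]>50);k=m&(sy>-.236)
print('wrist',b.sum(),k.sum(),np.percentile(u[b],[10,50,90]) if b.any() else 0,np.percentile(u[k],[10,50,90]) if k.any() else 0)
a=cv2.resize(cv2.imread(f'pics/sc{t}.png')[195:265,225:315],(450*1,350),interpolation=cv2.INTER_CUBIC)
w=cv2.resize(p[200:340,40:190],(375,350));cv2.imwrite(f'pics/m{t}.png',np.hstack([a,w]))
E
python3 m.py 4
```

```text
0.6024297467873758 0.19133199591754385 0.5339226360571213
scene lip [0.5652 0.5667 0.5665 0.5668] tab [0.5736 0.5741 0.5738 0.5735] 124 53 go 0.007457107009922637
wrist 162 1160 [0.56345666 0.56991475 0.57484841] [0.56448609 0.56731977 0.56777362]
```

View pics/m4.png

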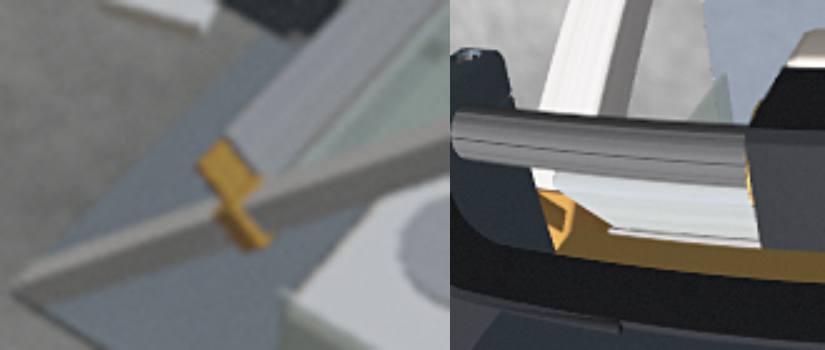

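Call:
{"fn": "jog_arm", "kwargs": {"plan": [[[-1.3,0,-1.55,0],[-2.6,0,-3.1,0],[-3.9,0,-4.6,0],[-3.9,0,-4.6,0]]]}}

```text
time: 7.5
eef_pos: [0.6174, -0.0477, 0.1957]
eef_rot: [-3.141, 0.0, -3.029]
force: [-1.9, -0.2, -0.1]
opening: 0.0001
finger_force: 0.8
```

```bash
sed -i "s/^w=cv2.*/P=cv2.resize(cv2.imread(f'pics\/sc{t}.png')[205:250,250:310],(800,600),interpolation=cv2.INTER_CUBIC);cv2.imwrite(f'pics\/m{t}.png',P)/" m.py
python3 m.py 5
python3 - <<'E'
from h import *
# averaged depth, print per-pixel tab & lip
Ds=[];
for i in range(10):
    p,D=shot('scene','avg');Ds.append(D)
D=np.median(Ds,0);np.save('avg.npy',D)
V,U=np.mgrid[205:250,255:320];S=world('scene',D,U,V)
sx,sy,u=S@ex,S@ey,S@uu;rel=(sx-.4935)*.766-S[...,2]*.643
I=p[205:250,255:320].astype(int);br=(I[...,2]-I[...,0]>50)
b=br&(rel<-.005)&(rel>-.05)&(S[...,2]>.1)
for r in range(45):
    x=[(255+c,round(1000*rel[r,c]),round(1000*sy[r,c]),round(1000*u[r,c])) for c in range(65) if b[r,c]]
    if x:print(205+r,x)
k=(rel<-.018)&(rel>-.042)&(sy>-.234)&(sy<-.15)&(abs(u-.57)<.02)
print(np.percentile(u[k],[10,50,90]),k.sum())
E
```

```text
0.6061346364234069 0.1956719106369518 0.5396292547681558
scene lip [0.571  0.5708 0.5711 0.5714] tab [0.5734 0.573  0.5735 0.5736] 135 53 go 0.0022948707083566555
wrist 194 1066 [0.56818665 0.57199339 0.5766133 ] [0.57008247 0.57228433 0.57267322]
223 [(269, -37, -251, 573)]
224 [(268, -37, -255, 572), (269, -35, -252, 572), (270, -33, -250, 572)]
225 [(267, -38, -260, 573), (268, -36, -258, 574), (269, -34, -255, 573), (270, -32, -252, 573)]
226 [(266, -38, -265, 573), (267, -36, -263, 574), (268, -34, -260, 575), (269, -32, -257, 573), (270, -30, -255, 574), (271, -28, -252, 574)]
227 [(265, -38, -269, 573), (266, -36, -267, 574), (267, -34, -264, 573), (268, -32, -261, 573), (269, -30, -259, 573), (270, -28, -257, 574), (271, -25, -253, 572), (272, -24, -252, 574)]
228 [(265, -36, -271, 573), (266, -34, -269, 573), (267, -32, -267, 574), (268, -30, -263, 572), (269, -28, -262, 574), (270, -26, -259, 573), (271, -24, -256, 573), (272, -22, -253, 573), (273, -20, -251, 574)]
229 [(266, -32, -270, 573), (267, -30, -268, 573), (268, -28, -265, 572), (269, -26, -263, 573), (270, -24, -
[... 677 characters left out ...]
16, -263, 572), (272, -14, -261, 572), (273, -13, -261, 576), (274, -12, -260, 578), (275, -10, -257, 578)]
233 [(269, -19, -272, 574), (270, -17, -269, 573), (271, -15, -266, 573), (272, -13, -265, 575), (273, -12, -265, 580), (274, -10, -263, 580)]
234 [(270, -15, -271, 575), (271, -13, -269, 575), (272, -12, -269, 578), (273, -10, -266, 577)]
235 [(270, -13, -273, 573), (271, -13, -275, 580), (272, -10, -271, 578), (273, -9, -270, 581)]
236 [(269, -13, -276, 572), (270, -12, -276, 576), (271, -10, -275, 578), (272, -9, -273, 579)]
237 [(269, -10, -277, 570), (270, -10, -277, 575), (271, -8, -277, 578), (272, -7, -275, 579)]
238 [(271, -6, -277, 575)]
[0.57000148 0.57126343 0.57224328] 186
```

View pics/m5.png

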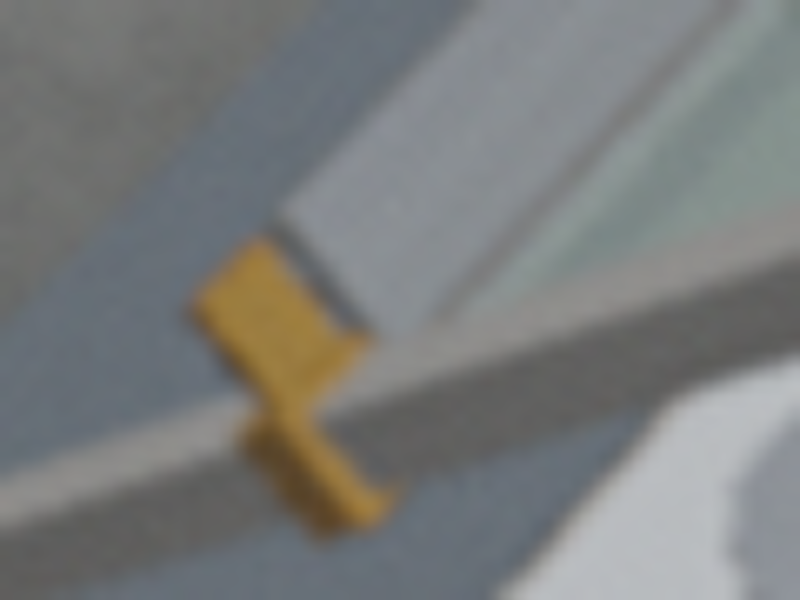

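Call:
{"fn": "jog_arm", "kwargs": {"plan": [[[-0.7,0,-0.8,0],[-1.4,0,-1.6,0],[-1.4,0,-1.6,0]]]}}

```text
time: 8.55
eef_pos: [0.6186, -0.0475, 0.1971]
eef_rot: [3.142, -0.0, -3.029]
force: [-2.0, -0.3, -1.4]
opening: 0.0005
finger_force: 1.0
```

```bash
python3 m.py 6
```

```text
0.6073480756746086 0.19711454973977788 0.5415145577594431
scene lip [0.5732 0.5731 0.573  0.5725] tab [0.5737 0.5739 0.5732 0.5736] 136 54 go 0.0006360127488855838
wrist 206 1045 [0.56956644 0.57329701 0.57712421] [0.57195212 0.57401583 0.57442372]
```

Call:
{"fn": "jog_arm", "kwargs": {"plan": [[[3,0,0,0],[10,0,0,0],[30,0,0,0],[60,0,0,0],[60,0,0,0]]]}}

```text
time: 9.3
eef_pos: [0.5555, -0.0542, 0.1972]
eef_rot: [3.141, -0.002, -3.029]
force: [-1.3, 0.3, -0.2]
opening: 0.0004
finger_force: 0.0
```

```bash
python3 m.py 7
```

```text
0.5439341888602064 0.19718014079873872 0.5007896712889466
scene lip [0.5736 0.5729 0.5728 0.573 ] tab [0.573  0.5728 0.5736 0.5732] 130 54 go 8.165200531395911e-05
wrist 0 0 0 0
```

Window stays at the mark. Now to the lever.

Call:
{"fn": "jog_arm", "kwargs": {"plan": [[[0,0,-45,0],[30,20,-50,8.5],[60,50,-50,17],[67,90,-50,25.5],[67,130,-50,34]]]}}

```text
time: 10.05
eef_pos: [0.4778, 0.0635, 0.2474]
eef_rot: [3.141, 0.0, 2.68]
force: [1.5, 0.2, -0.8]
opening: -0.0
finger_force: 0.0
```

Run:
```python
from h import *
s=env.state();q=s['eef_pos'];print(q@ex,q@ey,q[2],s['eef_rot'],s['joints'])
```

```text
0.48199684752916905 0.0014698002623893328 0.24743948444161312 [3.14140341e+00 4.53348701e-04 2.67989188e+00] [ 8.10732288e-03  2.55906627e-01  1.63803249e+00 -3.84934202e-05
  1.24716363e+00 -1.10097604e+00]
```

Call:
{"fn": "jog_arm", "kwargs": {"plan": [[[0,0,0,8.5],[0,0,0,17],[0,0,0,25.5],[0,0,0,34],[0,0,0,42.5]]]}}

```text
time: 10.55
eef_pos: [0.4791, 0.0628, 0.2471]
eef_rot: [3.141, 0.0, 1.939]
force: [0.2, 0.5, 0.4]
opening: 0.0004
finger_force: 0.0
```

Call:
{"fn": "jog_arm", "kwargs": {"plan": [[[0,0,0,8.5],[0,0,0,13.5],[0,0,0,13.5],[0,0,0,13.5]]]}}

```text
time: 10.95
eef_pos: [0.4789, 0.0627, 0.2471]
eef_rot: [3.141, 0.0, 1.712]
force: [0.0, 1.1, -0.2]
opening: 0.0007
finger_force: 0.0
```

Run:
```python
from h import *
s=env.state();q=s['eef_pos'];print(q@ex,q@ey,q[2],s['eef_rot'])
p,d=shot('wrist','w8')
r=env.spot_in('wrist','brake_tip');print(r[:2])
R=np.array(r[0]['rect']);c=((R[0]+R[2])/2,(R[1]+R[3])/2)
for dx in(-4,0,4):
    w=wworld(d,[c[0]+dx],[c[1]],s)[0];print(w@ex,w@ey,w[2])
```

```text
0.4829891880960739 0.0005239366378890914 0.2470814609056467 [3.14148585e+00 3.91647043e-07 1.71231894e+00]
[{'rect': [298.5, 99.8, 328.6, 120.5], 'confidence': 0.63}]
0.5426588580941551 0.07286414302599391 0.11744507071184707
0.5468848309851714 0.07306368580084763 0.11714284429916891
0.5515516686230528 0.07326396873494617 0.1150637992309205
```

Call:
{"fn": "jog_arm", "kwargs": {"plan": [[[40,0,0,0],[77,0,20,0],[77,0,65,0],[77,0,110,0],[77,0,140,0]]]}}

```text
time: 11.55
eef_pos: [0.467, 0.139, 0.1048]
eef_rot: [-3.14, 0.0, 1.712]
force: [1.0, -0.5, 0.2]
opening: 0.0006
finger_force: 0.0
```

Call:
{"fn": "jog_arm", "kwargs": {"plan": [[[0,0,15,0],[0,10,15,0],[0,22,15,0],[0,30,15,0]]]}}

```text
time: 11.95
eef_pos: [0.5003, 0.1433, 0.0934]
eef_rot: [3.139, -0.0, 1.71]
force: [-1.2, 0.2, -0.3]
opening: 0.0005
finger_force: 0.0
```

Call:
{"fn": "jog_arm", "kwargs": {"plan": [[[0,5,0,0],[0,12,0,0],[0,20,0,0],[0,28,0,0],[0,36,0,0]]]}}

```text
time: 12.45
eef_pos: [0.534, 0.148, 0.0922]
eef_rot: [3.141, -0.0, 1.709]
force: [-2.0, -0.7, 0.4]
opening: 0.0002
finger_force: 0.6
```

Call:
{"fn": "jog_arm", "kwargs": {"plan": [[[0,8,0,0],[0,16,0,0],[0,24,0,0],[0,32,0,0],[0,38,0,0]]]}}

```text
time: 12.95
eef_pos: [0.5717, 0.1533, 0.092]
eef_rot: [-3.142, -0.0, 1.709]
force: [-1.3, 0.3, -0.9]
opening: 0.0006
finger_force: 0.4
```

Call:
{"fn": "jog_arm", "kwargs": {"plan": [[[0,2,0,0],[0,4,0,0],[0,6,0,0],[0,7.5,0,0]]]}}

```text
time: 13.35
eef_pos: [0.5783, 0.1542, 0.0921]
eef_rot: [-3.141, -0.0, 1.709]
force: [-1.4, -1.3, -0.6]
opening: 0.0001
finger_force: 0.4
```

Call:
{"fn": "jog_arm", "kwargs": {"plan": [[[0,1,0,0],[0,2,0,0]]]}}

```text
time: 13.55
eef_pos: [0.5801, 0.1545, 0.0921]
eef_rot: [-3.141, -0.0, 1.709]
force: [-4.4, -0.4, -0.4]
opening: 0.0002
finger_force: 2.4
```

Call:
{"fn": "jog_arm", "kwargs": {"plan": [[[0,0.7,0,0],[0,1.4,0,0]]]}}

```text
time: 13.75
eef_pos: [0.5804, 0.1545, 0.0919]
eef_rot: [-3.139, 0.0, 1.709]
force: [-10.3, -1.7, 5.3]
opening: 0.0002
finger_force: 5.3
```

Against the stop. Back off, lift clear, and check.

Call:
{"fn": "jog_arm", "kwargs": {"plan": [[[0,-5,0,0],[0,-30,0,0],[0,-70,0,0],[0,-110,-10,0],[0,-115,-60,0]]]}}

```text
time: 14.25
eef_pos: [0.4584, 0.1374, 0.1478]
eef_rot: [-3.127, 0.0, 1.709]
force: [1.5, 0.2, 1.1]
opening: 0.0001
finger_force: 0.0
```

Call:
{"fn": "jog_arm", "kwargs": {"plan": [[[0,0,-45,0],[0,-20,-90,0],[0,-20,-100,0],[0,-20,-100,0]]]}}

```text
time: 14.65
eef_pos: [0.449, 0.1362, 0.2536]
eef_rot: [3.137, -0.0, 1.709]
force: [-0.1, 0.7, -1.7]
opening: 0.0005
finger_force: 0.0
```

```bash
python3 m.py 9
python3 - <<'E'
from h import *
s=env.state();print(s['time'],s['force'])
p,d=shot('wrist','w9');r=env.spot_in('wrist','brake_tip');print(r[:2])
q,_=shot('side','sd9');print(env.spot_in('side','brake_tip')[:2])
if r:
    R=np.array(r[0]['rect'])
    w=wworld(d,[(R[0]+R[2])/2],[(R[1]+R[3])/2],s)[0];print(w@ex,w@ey,w[2])
a=cv2.resize(cv2.imread('pics/sc9.png'),(400,300));b=cv2.resize(p,(400,300));c=cv2.resize(q[150:260,150:300],(400,300));e=cv2.resize(cv2.imread('pics/sc9.png')[150:300,200:400],(400,300))
cv2.imwrite('pics/f.png',np.vstack([np.hstack([a,b]),np.hstack([c,e])]))
E
```

```text
0.46277708322574695 0.25364334297942126 0.49185646523639204
scene lip [0.5729 0.573  0.573  0.5731] tab [0.5736 0.5738 0.5734 0.5733] 125 54 go 0.0005423020834287584
wrist 0 43 0 [0.5723657  0.57850968 0.57904211]
14.9 [-0.22994572 -0.78508915  0.12351038]
[{'rect': [338.2, 167.8, 392.6, 191.2], 'confidence': 0.6}]
[{'rect': [192.4, 195.4, 206.0, 212.8], 'confidence': 0.53}, {'rect': [172.7, 102.7, 223.9, 167.3], 'confidence': 0.51}]
0.6040491194731386 0.06853355000495795 0.08248129318916234
```

View pics/f.png

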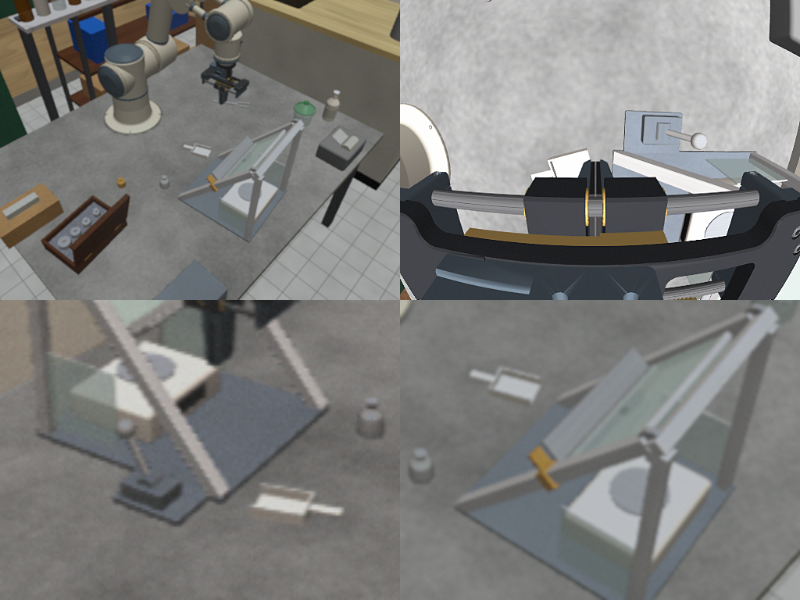

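Run:
```python
from h import *
s=env.state();p,d=shot('wrist','w10')
w=wworld(d,[383,385,381],[180,180,178],s);c=s['eef_pos']+Rn.from_euler('xyz',s['eef_rot']).as_matrix()@[.074,0,-.17]
for q in w:
    k=q+.013*(q-c)/np.linalg.norm(q-c);print(k@ex,k@ey,k[2])
ok=(k@ex>.615);print(ok)
if ok: print(env.finish_job())
```

```text
0.6197309437613856 0.07311994126306964 0.10258218778872168
0.6221641673531586 0.07330958580030011 0.1031633394386931
0.6172146030639988 0.0752595249948842 0.101545227077315
True
the job is handed in; nothing more can be done
None
```

The job is handed in: the window's lip measured within about 0.5 mm of the brass index tab. The brake lever was then pushed over to its stop, and the robot ended clear of everything. I don't have the judge's result. The tool can only point straight down, so the fingertips pushed on the lower front edge of the lip, not its underside.

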